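# Stack the matching band tier on its corner cups

### The job

Of the two loose wooden tiers on the bench, take the larger one, whose four corner posts match the spacing of the four steel cups on the base frame. Lower its posts into the cups, one in each, until it stands fully home, then let go; set it in rather than dropping it, and leave the smaller tier where it stands.

Things in the scene. Friction and masses are not known exactly. Their poses are not given: they have to be found in the camera images.
- tier: Larger loose wooden tier, about 0.45 kg: deck 180 (its x) x 140 mm (y) on four round posts 16 mm thick, centred at x +-75, y +-55 mm. Origin: its centre at the level of the post feet, z up. Deck underside at 60, top at 72, rims to 82, small pegs with bands to 92, handle top at 135 mm. Starts upright on the bench, turned at most 30 degrees. It fits either way round (half a turn).
- tier_grip (a point): Middle of the larger tier's handle, 126 mm above its origin; axes as the tier's. The handle is a level wooden bar along the tier's x: 110 mm long, 18 mm wide (y), 18 mm high, on an upright 48 mm to either side of this point, with 45 mm free between deck and bar.
- base: Base frame, screwed to the bench: flat wooden rectangle, 202 (x) x 162 mm (y), with an open square steel cup on each corner: 44 mm inside, 52 outside, centred at x +-75, y +-55 mm. Origin: its centre at bench level, z up. Cup floors 12 mm, rims 44 mm above it. Turned at most 30 degrees. With the tier home, the tier's origin is 12 mm above this one.
- small_tier: Smaller loose wooden tier, 0.3 kg, which does not fit the cups: same build and heights (135 mm tall), but deck 130 (x) x 100 mm (y), posts centred at x +-50, y +-35 mm, handle bar 92 mm long. Origin: its centre at the level of the post feet, z up. Leave it where it stands.
Not all that is in view belongs to the job. Leave any purple look-alike of the tier alone.

How it is judged (in metres and radians):
On the way:
1. the larger tier, still held by the gripper, has been lowered into the cups to within 15 mm of their floors (horizontal distance between tier and base below 0.024 m and z of tier in the frame of base below 0.027 m and angle between the x axis of tier and the x axis of base, either way round below 0.25 rad and angle between tier's own z axis and vertical below 0.2 rad and contact force between the fingers and tier above 1 N), for 0.1 s.
At the end, for the whole second after the job is handed in: The larger tier stands at rest and level (within 3.4 degrees) on the base frame with one post in each cup, all feet on the cup floors (within 5 mm), its centre within 24 mm of the frame's and its long side along the frame's within 14 degrees; the smaller tier is within 30 mm of where it started (horizontal distance between tier and base below 0.024 m and z of tier in the frame of base between 0.008 and 0.017 m and angle between the x axis of tier and the x axis of base, either way round below 0.25 rad and angle between tier's own z axis and vertical below 0.06 rad and linear speed of tier below 0.02 m/s and distance of small_tier from where it was at the start of the episode below 0.03 m); the robot touches nothing.
It fails at once if the smaller tier is moved by more than 30 mm (distance of small_tier from where it was at the start of the episode above 0.03 m).
It also fails if it takes over 43 s, if anything falls off the work surface, if the arm or the gripper's body presses on something with over 40 N, if the wrist force passes 120 N, or if a joint passes its speed limit or range.

### The arm

A 6-joint arm with a two-finger parallel gripper is mounted at the origin on the work surface. World frame = base frame: x ahead of the robot, y to its left, z up, the work surface at z = 0. Lengths are in mm, angles in rad, forces in N, time in s.
With the tool pointing down it reaches from about 275 to 725 mm from the base axis. Payload 5.6 kg.
Tool frame: the origin (TCP) lies midway between the tips of the shut fingers; the grasp point (between the pads) lies 19 mm behind it; z points along the fingers, y is the line along which they close (so a half turn about z gives the same grasp; the last joint's range is limited). The gripper opens to 85 mm and grips with 20 to 120 N. Pads are 22 mm wide; open, the fingers measure 114 mm over their backs; the gripper's body (76 mm by 85 mm) begins 54 mm behind the grasp point. The pads swing forward as they close: fully open they stand 13 mm farther back than shut.
Start: joints at [1.622, 0.255, 0.108, 0, -1.424, -0.285], TCP at [127.394, 535.036, 231.283] pointing down, gripper open.
Joint ranges: [-2.95, 2.95], [-1.21, 1.97], [-1.09, 1.5], [-2.87, 1.71], [-2.94, -0.07], [-3.05, 3.05]. Speed limits (rad/s): [2.57, 2.57, 3.14, 3.14, 3.14, 3.14].

### API

Orientations are given as a unit quaternion [w, x, y, z].
In Python, from bench import robot gives the robot as it stands. The module is installed in compiled form; this text tells all that it offers.
- The arm moves only by the tool arm_command, never from a script. Its argument "commands" is a list of rows, each a list of 5 numbers: the shift along the world's x, y, z scaled (see below), then the turn about the world's z scaled (see below), then the closure, from 0 (fully open) to 1 (shut). In form: [[tx, ty, tz, spin, jaw], ...]. A call has exactly 5 rows; each row is the pose to reach, as a shift and turn from the pose commanded when the call began; what a row does not reach only later rows make up. The controller multiplies each number of a shift by 0.6 m and each number of a turn by 30 degrees. A row lasts 1/10 s, in which the tool goes at most 50 mm and 8.59 degrees, less where a joint would pass 70% of its speed; a pose out of reach is approached as far as the arm can. A call with a number of a shift or a turn outside -1 to 1 is refused whole. A call with a gripper value outside its range is refused whole. The fingers move at their own pace and stop on an object; the grip force is fixed at half the most. Time passes only in rows, so rows that repeat a pose let the fingers close, or fill a call up. It gives the time, the measured TCP pose, the force, the opening and the grip force at its end, in the units of the state.
- robot.get_obs(): the state, without advancing time (a new reading comes with each control period).
- robot.camera(name): name is "side" or "top"; returns a dict with "frame" (420x560x3 uint8, blue, green, red), "range_z" (420x560 float32, mm along the optical axis (not along the pixel's ray), 0 where there is no reading), "intrinsics" (3x3 intrinsics, pixels), "world_from_camera" (4x4, takes a point from camera to world coordinates). Camera axes: x right, y down, z forward; pixel columns grow to the right and rows downward; lengths in mm; the calibration is good to about 2 mm. A picture is of the moment at which its call begins.
- robot.job_done(): hands the job in; it is judged then, once.
Trained networks look in a picture, given as the dict that the camera call returned (one of the last four; its "shot" number tells which), for a name from the list of things; names that differ only in an ending like _2 or _b are one class to them, and where a whole thing is asked for, a point or a joint stands for the part that bears it (a point fixed in the world has none). Each returns a list of dicts, best first, with "p" (0 to 1); they miss things now and then, are a little off and sometimes report something else, mostly with a low value. They report only what shows in the picture. A call takes as long as a camera call. They do not tell look-alikes from the thing itself.
- robot.find_in(picture, label): "rect" ([left, top, width, height] in pixels, round what is visible of it).
The state is a dict: "time": time; "joint_positions": joint angles; "qvel": joint speeds; "tau": joint torques, N m; "tool_pos": TCP position; "tool_rot": TCP orientation; "force": force on the tool from outside, world axes, zero at the start; "torque": the same for the moment, N m; "width": finger opening in mm; "grasp_force": force on a finger pad.
Only numpy, scipy, OpenCV 4.12 (cv2) and the standard library are available. Lean on these libraries where they do the work, as an engineer would, in place of code of your own. Each camera call takes 0.05 s, during which the arm holds its last target. There are 200 camera calls.

## Working session

There is one attempt and no reset: what is moved stays moved. The work goes in short steps, Python scripts to look and compute and a tool call to move; the robot and the scene stay as the last step left them, time stands still between calls to the robot, and variables do not carry over. Pictures are saved under pics/ and viewed, at most 10 in all, crops included, and the job is handed in when it is done.

Besides the shell and the picture viewer there is one more tool, called in YAML: its name, and indented under it one key for each argument. arm_command: Moves the arm, as the interface text tells. Shifts and turns lie within -1 to 1; 1 stands for 0.6 m of shift or 30 degrees of turn. Its arguments: {"type":"object","properties":{"commands":{"type":"array","items":{"type":"array","items":{"type":"number"}}}},"required":["commands"]}

```bash
mkdir -p pics; python3 - <<'E'
from bench import robot
import cv2,numpy as np,pickle
P={}
for n in("top","side"):
    c=robot.camera(n);P[n]=c
    cv2.imwrite(f"pics/{n}0.png",c["frame"])
    for l in("tier","base","small_tier"):
        print(n,l,[(np.round(d["rect"]).tolist(),round(d["p"],2)) for d in robot.find_in(c,l)][:4])
pickle.dump(P,open("p0.pkl","wb"))
o=robot.get_obs();print(o["time"],o["tool_pos"],o["tool_rot"],o["width"])
E
```

```text
top tier [([69.0, 193.0, 90.0, 84.0], 0.79), ([391.0, 221.0, 88.0, 86.0], 0.77), ([186.0, 154.0, 61.0, 79.0], 0.57)]
top base [([275.0, 136.0, 96.0, 107.0], 0.57)]
top small_tier [([410.0, 135.0, 50.0, 56.0], 0.56)]
side tier [([173.0, 121.0, 67.0, 56.0], 0.73), ([281.0, 290.0, 81.0, 96.0], 0.63), ([237.0, 153.0, 71.0, 59.0], 0.57)]
side base [([276.0, 202.0, 88.0, 78.0], 0.97)]
side small_tier [([372.0, 267.0, 66.0, 61.0], 0.96)]
0.4 [127.37998854 534.968064   231.14549733] [ 1.40698170e-04  9.93172151e-01 -1.16657868e-01 -1.61043331e-05] 85.33425563055903
```

View pics/top0.png

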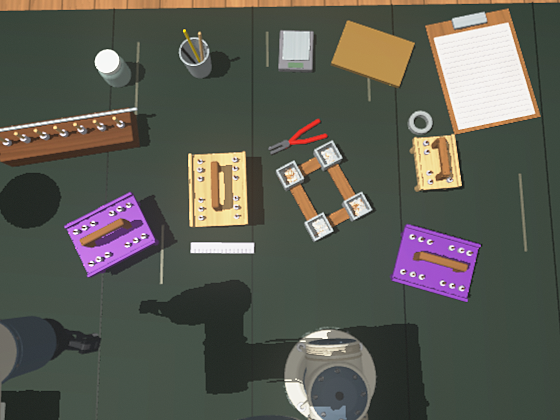

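View pics/side0.png

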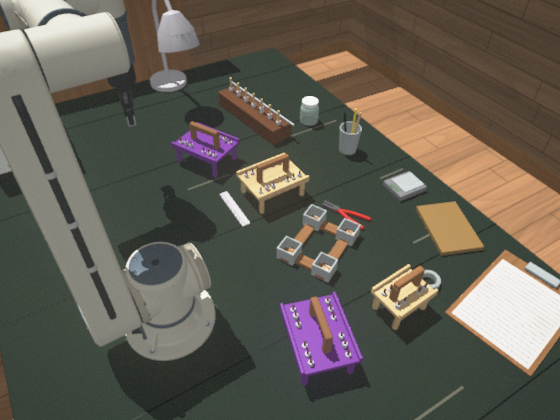

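Wooden candidates in the top view: the tier at (217,190), about 60x78 px, and the tier at (437,162), about 50x56 px. The tiers at (110,234) and (436,262) are purple look-alikes. The one at (217,190) is the larger natural-wood tier. The base with its four cups is at (323,190). Next I measure these and enlarge a crop to confirm.

```bash
cat > h.py <<'E'
import numpy as np,cv2
def cloud(c):
    z=c["range_z"];K=c["intrinsics"];v,u=np.indices(z.shape)
    p=np.stack([(u-K[0,2])/K[0,0]*z,(v-K[1,2])/K[1,1]*z,z,np.ones_like(z)],-1)
    w=(p@np.asarray(c["world_from_camera"]).T)[...,:3]
    w[z<=0]=np.nan;return w
def region(w,rect,lo,hi):
    l,t,a,b=rect;q=w[t:t+b,l:l+a].reshape(-1,3)
    return q[(q[:,2]>lo)&(q[:,2]<hi)]
def box(q):
    (c,s,a)=cv2.minAreaRect(q[:,:2].astype(np.float32))
    if s[0]<s[1]: a+=90;s=s[::-1]
    a=(a+90)%180-90
    return np.round(c,1),np.round(s,1),round(a,1),round(float(np.median(q[:,2])),1),len(q)
E
python3 - <<'E'
from h import *;import pickle
P=pickle.load(open("p0.pkl","rb"))
R={"top":{"tier":(180,148,72,86),"small":(405,130,60,66),"base":(270,136,106,110)},"side":{"tier":(230,148,84,66),"base":(270,198,98,86)}}
for n in R:
    w=cloud(P[n])
    for k,r in R[n].items():
        if k=="base": print(n,k,"rims",box(region(w,r,38,50)),"all",box(region(w,r,20,55)))
        else: print(n,k,"bar",box(region(w,r,128,142)),"deck",box(region(w,r,66,90)))
f=P["top"]["frame"][120:260,170:480];cv2.imwrite("pics/crop.png",cv2.resize(f,None,fx=2.5,fy=2.5,interpolation=3))
E
```

```text
top tier bar (array([453.8, 267.5]), array([108.3,  18.2]), 2.3, 134.3, 356) deck (array([453.9, 267.5]), array([181.4, 140.2]), 2.2, 72.3, 3728)
top small bar (array([ 515.2, -266.5]), array([91.9, 19.3]), 4.3, 133.9, 306) deck (array([ 516., -267.]), array([130.8, 101.8]), 4.4, 73.0, 1773)
top base rims (array([455. ,   7.9]), array([202.3, 163.1]), 27.9, 43.2, 578) all (array([455.1,   7.9]), array([202.5, 163.1]), 27.9, 41.3, 879)
side tier bar (array([452.9, 267.2]), array([108.3,  24. ]), 3.4, 135.2, 186) deck (array([452.2, 328.3]), array([267.2, 183.3]), -87.6, 74.4, 1589)
side base rims (array([455.3,   8.3]), array([205.6, 163.8]), 27.9, 44.0, 587) all (array([455.1,   8.3]), array([206.3, 163.7]), 27.7, 36.7, 1286)
```

View pics/crop.png

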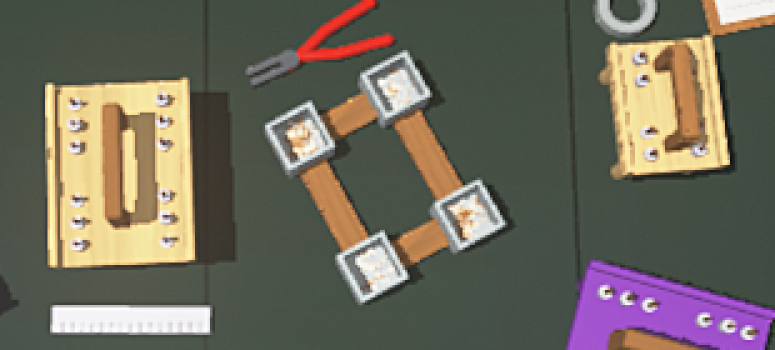

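The large natural-wood tier is confirmed: it measures 181x140 mm, centred at (453.8, 267.5), yaw 2.3°. The base is at (455, 8), yaw 27.9°. The smaller tier is at (516, -267), well clear of the path.

arm_command:
  commands:
    - [0.06, -0.05, 0, 0.1, 0]
    - [0.12, -0.1, 0, 0.2, 0]
    - [0.18, -0.148, 0, 0.3, 0]
    - [0.24, -0.196, 0, 0.4, 0]
    - [0.272, -0.223, 0, 0.52, 0]

```text
time: 0.9
tool_pos: [292.5, 399.2, 231.6]
tool_rot: [-0.0, 1.0, 0.02, 0.0]
force: [-0.2, 0.6, 0.9]
width: 85.2
grasp_force: 0.0
```

arm_command:
  commands:
    - [0.06, -0.05, 0, 0, 0]
    - [0.12, -0.1, 0, 0, 0]
    - [0.18, -0.148, 0, 0, 0]
    - [0.24, -0.196, 0, 0, 0]
    - [0.272, -0.223, 0, 0, 0]

```text
time: 1.4
tool_pos: [455.8, 265.2, 231.2]
tool_rot: [0.0, 1.0, 0.018, 0.0]
force: [-0.2, -0.4, 0.5]
width: 85.7
grasp_force: 0.0
```

arm_command:
  commands:
    - [0, 0, 0, 0, 0]
    - [0, 0, -0.04, 0, 0]
    - [0, 0, -0.08, 0, 0]
    - [0, 0, -0.08, 0, 0]
    - [0, 0, -0.08, 0, 0]

```text
time: 1.9
tool_pos: [453.7, 267.7, 183.9]
tool_rot: [0.0, 1.0, 0.02, 0.0]
force: [0.1, 0.5, 0.8]
width: 85.5
grasp_force: 0.0
```

```bash
cat > st.py <<'E'
from bench import robot
import numpy as np
o=robot.get_obs();w,x,y,z=o["tool_rot"]
print(o["time"],np.round(o["tool_pos"],1),"yaw of tool y +180:",round(np.degrees(np.arctan2(x*x-y*y,-2*x*y)),2),np.round(o["force"],1),round(o["width"],1),o["grasp_force"],np.round(o["joint_positions"],2))
E
python3 st.py
```

```text
1.9 [453.7 267.7 183.9] yaw of tool y +180: 92.25 [0.1 0.5 0.8] 85.5 0.0 [ 0.83  0.23 -0.05  0.   -1.29  0.78]
```

arm_command:
  commands:
    - [0, 0, -0.04, 0, 0]
    - [0, 0, -0.08, 0, 0]
    - [0, 0, -0.11, 0, 0]
    - [0, 0, -0.13, 0, 0]
    - [0, 0, -0.13, 0, 0]

```text
time: 2.4
tool_pos: [453.5, 267.5, 105.0]
tool_rot: [0.0, 1.0, 0.019, -0.0]
force: [0.4, 0.4, 0.7]
width: 85.4
grasp_force: 0.0
```

arm_command:
  commands:
    - [0, 0, 0, 0, 1]
    - [0, 0, 0, 0, 1]
    - [0, 0, 0, 0, 1]
    - [0, 0, 0, 0, 1]
    - [0, 0, 0, 0, 1]

```text
time: 2.9
tool_pos: [454.1, 268.0, 105.8]
tool_rot: [-0.001, 1.0, 0.019, 0.0]
force: [-0.9, 2.0, 0.9]
width: 17.3
grasp_force: 61.6
```

arm_command:
  commands:
    - [0, 0, 0, 0, 1]
    - [0, 0, 0, 0, 1]
    - [0, 0, 0, 0, 1]
    - [0, 0, 0, 0, 1]
    - [0, 0, 0, 0, 1]

```text
time: 3.4
tool_pos: [454.1, 268.0, 105.7]
tool_rot: [-0.001, 1.0, 0.019, 0.0]
force: [-1.2, 4.1, 5.4]
width: 17.2
grasp_force: 62.0
```

Grasped. Lifting.

arm_command:
  commands:
    - [0, 0, 0.02, 0, 1]
    - [0, 0, 0.05, 0, 1]
    - [0, 0, 0.09, 0, 1]
    - [0, 0, 0.13, 0, 1]
    - [0, 0, 0.15, 0, 1]

```text
time: 3.9
tool_pos: [453.8, 266.8, 196.7]
tool_rot: [0.0, 1.0, 0.019, 0.0]
force: [0.7, 0.7, -4.3]
width: 17.3
grasp_force: 61.0
```

arm_command:
  commands:
    - [0, -0.03, 0, 0.1, 1]
    - [0, -0.08, 0, 0.27, 1]
    - [0, -0.13, 0, 0.45, 1]
    - [0, -0.18, 0, 0.62, 1]
    - [0, -0.22, 0, 0.75, 1]

```text
time: 4.4
tool_pos: [452.4, 133.3, 194.2]
tool_rot: [0.0, 0.977, 0.215, -0.002]
force: [1.1, 0.2, -3.7]
width: 17.1
grasp_force: 60.9
```

arm_command:
  commands:
    - [0, -0.05, 0, 0.03, 1]
    - [0, -0.1, 0, 0.06, 1]
    - [0, -0.15, 0, 0.1, 1]
    - [0.002, -0.19, 0, 0.1, 1]
    - [0.002, -0.212, 0, 0.1, 1]

```text
time: 4.9
tool_pos: [453.7, 6.3, 194.3]
tool_rot: [0.0, 0.971, 0.239, -0.002]
force: [-0.1, -0.8, -4.8]
width: 17.3
grasp_force: 60.9
```

arm_command:
  commands:
    - [0, 0, 0, 0, 1]
    - [0, 0, 0, 0, 1]
    - [0, 0, 0, 0, 1]
    - [0, 0, 0, 0, 1]
    - [0, 0, 0, 0, 1]

```text
time: 5.4
tool_pos: [455.0, 8.8, 195.2]
tool_rot: [-0.0, 0.971, 0.24, -0.0]
force: [-0.5, -0.3, -4.3]
width: 17.4
grasp_force: 60.9
```

```bash
python3 st.py; python3 - <<'E'
from bench import robot
from h import *
for n in("top","side"):
    c=robot.camera(n);w=cloud(c);cv2.imwrite(f"pics/{n}1.png",c["frame"])
    f=w.reshape(-1,3);q=f[(abs(f[:,0]-455)<140)&(abs(f[:,1]-8)<140)]
    for lo,hi in((90,105),(110,118),(145,160),(155,178)):
        s=q[(q[:,2]>lo)&(q[:,2]<hi)]
        if len(s)>9: print(n,lo,hi,box(s))
np.save("side1.npy",w)
E
```

```text
5.4 [455.    8.8 195.2] yaw of tool y +180: 117.76 [-0.5 -0.3 -4.3] 17.4 60.92456817626953 [ 0.37  0.08 -0.2  -0.   -1.29  1.69]
top 145 160 (array([429. ,  -2.3]), array([133.6, 125. ]), -62.3, 158.9, 429)
top 155 178 (array([430.6,  -5.3]), array([141., 125.]), -62.3, 162.2, 2178)
side 90 105 (array([446. , -40.5]), array([200. ,  97.1]), -9.0, 98.2, 56)
side 110 118 (array([444.1, -41.6]), array([197.2,  94.3]), -10.0, 114.7, 31)
side 145 160 (array([455.2,   6. ]), array([184.1, 137.4]), 27.5, 158.0, 216)
side 155 178 (array([454.2,   7.2]), array([185.1, 141.4]), 27.1, 163.5, 2222)
```

View pics/side1.png

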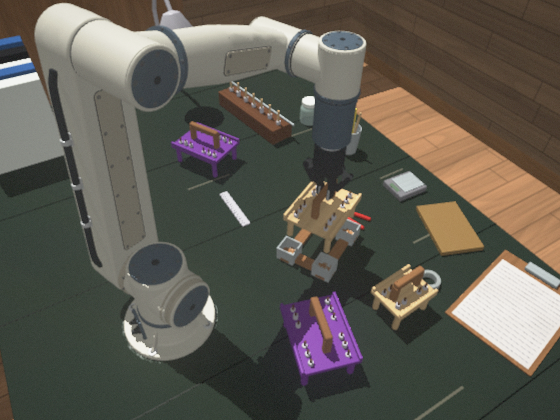

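The side view shows the tier held level over the base at about (320,215). It measures (454, 7) at 27.3°, within 1–2 mm of the base, against cup clearance of ±14 mm. It has 77 mm to go down.

arm_command:
  commands:
    - [0, 0, -0.025, 0, 1]
    - [0, 0, -0.05, 0, 1]
    - [0, 0, -0.075, 0, 1]
    - [0, 0, -0.09, 0, 1]
    - [0, 0, -0.1, 0, 1]

```text
time: 6.0
tool_pos: [454.8, 8.2, 134.7]
tool_rot: [0.0, 0.971, 0.239, -0.0]
force: [-1.2, -0.3, -4.3]
width: 17.0
grasp_force: 60.8
```

arm_command:
  commands:
    - [0, 0, -0.005, 0, 1]
    - [0, 0, -0.01, 0, 1]
    - [0, 0, -0.015, 0, 1]
    - [0, 0, -0.02, 0, 1]
    - [0, 0, -0.022, 0, 1]

```text
time: 6.5
tool_pos: [454.9, 8.2, 121.9]
tool_rot: [-0.0, 0.971, 0.239, -0.0]
force: [0.3, -0.4, -3.6]
width: 16.7
grasp_force: 60.8
```

arm_command:
  commands:
    - [0, 0, -0.001, 0, 1]
    - [0, 0, -0.002, 0, 1]
    - [0, 0, -0.004, 0, 1]
    - [0, 0, -0.005, 0, 1]
    - [0, 0, -0.005, 0, 1]

```text
time: 7.0
tool_pos: [454.9, 8.3, 119.0]
tool_rot: [-0.0, 0.971, 0.239, -0.0]
force: [0.2, 0.7, -4.4]
width: 16.8
grasp_force: 60.8
```

arm_command:
  commands:
    - [0, 0, -0.001, 0, 1]
    - [0, 0, -0.002, 0, 1]
    - [0, 0, -0.003, 0, 1]
    - [0, 0, -0.003, 0, 1]
    - [0, 0, -0.003, 0, 1]

```text
time: 7.5
tool_pos: [455.0, 8.3, 117.7]
tool_rot: [-0.0, 0.971, 0.239, 0.0]
force: [-3.8, 1.4, 3.0]
width: 17.1
grasp_force: 61.8
```

```bash
python3 st.py; python3 - <<'E'
from bench import robot
from h import *
c=robot.camera("side");w=cloud(c)
f=w.reshape(-1,3);q=f[(abs(f[:,0]-455)<140)&(abs(f[:,1]-8)<140)]
s=q[(q[:,2]>74)&(q[:,2]<100)]; print(box(s))
cv2.imwrite("pics/side2.png",cv2.resize(c["frame"][160:300,230:400],None,fx=4,fy=4,interpolation=3))
E
```

```text
7.5 [455.    8.3 117.7] yaw of tool y +180: 117.71 [-3.8  1.4  3. ] 17.1 61.84061408042908 [ 0.36  0.14 -0.34  0.   -1.09  1.69]
(array([453.9,   6.5]), array([184.4, 140.8]), 27.8, 86.1, 2102)
```

View pics/side2.png

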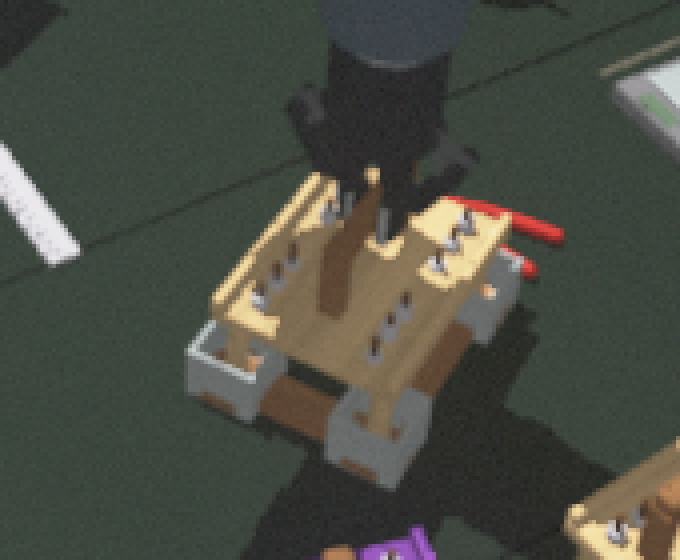

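Posts stand in the cups: the visible ones are at about (240,345), (380,415) and (490,290) in the crop. The wrist force shows the floor carrying the load. Releasing, then retracting.

arm_command:
  commands:
    - [0, 0, 0, 0, 0.5]
    - [0, 0, 0, 0, 0]
    - [0, 0, 0, 0, 0]
    - [0, 0, 0, 0, 0]
    - [0, 0, 0, 0, 0]

```text
time: 8.05
tool_pos: [455.1, 8.2, 117.3]
tool_rot: [0.0, 0.971, 0.239, 0.0]
force: [-0.5, 0.1, -0.1]
width: 85.4
grasp_force: 0.0
```

arm_command:
  commands:
    - [0, 0, 0, 0, 0]
    - [0, 0, 0.03, 0, 0]
    - [0, 0, 0.08, 0, 0]
    - [0, 0, 0.14, 0, 0]
    - [0, 0, 0.2, 0, 0]

```text
time: 8.55
tool_pos: [454.7, 8.1, 238.5]
tool_rot: [0.0, 0.971, 0.239, -0.0]
force: [0.9, 0.0, 0.3]
width: 85.4
grasp_force: 0.0
```

arm_command:
  commands:
    - [0, 0.05, 0.02, 0, 0]
    - [0, 0.12, 0.02, 0, 0]
    - [0, 0.19, 0.02, 0, 0]
    - [0, 0.26, 0.02, 0, 0]
    - [0, 0.3, 0.02, 0, 0]

```text
time: 9.05
tool_pos: [454.7, 190.8, 249.0]
tool_rot: [-0.0, 0.971, 0.24, -0.0]
force: [0.4, -0.8, 0.2]
width: 85.4
grasp_force: 0.0
```

arm_command:
  commands:
    - [0, 0, 0, 0, 0]
    - [0, 0, 0, 0, 0]
    - [0, 0, 0, 0, 0]
    - [0, 0, 0, 0, 0]
    - [0, 0, 0, 0, 0]

```text
time: 9.55
tool_pos: [455.1, 187.5, 249.5]
tool_rot: [-0.0, 0.971, 0.239, 0.0]
force: [0.9, -0.1, 0.1]
width: 85.8
grasp_force: 0.0
```

```bash
python3 st.py; python3 - <<'E'
from bench import robot
from h import *
c=robot.camera("top");w=cloud(c);f=w.reshape(-1,3)
q=f[(abs(f[:,0]-455)<140)&(abs(f[:,1]-8)<140)]
print("deck",box(q[(q[:,2]>76)&(q[:,2]<100)]),"bar",box(q[(q[:,2]>140)&(q[:,2]<155)]))
s=q[(q[:,2]>80)&(q[:,2]<88)];k=np.linalg.lstsq(np.c_[s[:,:2]-[455,8],np.ones(len(s))],s[:,2],rcond=None)[0];print("tilt deg",np.degrees(k[:2]),"deck z",k[2])
print("small",box(region(w,(405,130,60,66),66,90)))
cv2.imwrite("pics/top3.png",c["frame"])
E
```

```text
9.55 [455.1 187.5 249.5] yaw of tool y +180: 117.64 [ 0.9 -0.1  0.1] 85.8 0.0 [ 0.71  0.13  0.    0.   -1.44  1.34]
deck (array([454.9,   7.2]), array([180.2, 141. ]), 27.7, 84.4, 3830) bar (array([454. ,   7.2]), array([108.7,  19.1]), 27.7, 146.1, 366)
tilt deg [-0.02551912  0.07081135] deck z 83.83885797772697
small (array([ 515.6, -266.5]), array([130.7, 101.7]), 3.7, 73.1, 1768)
```

View pics/top3.png

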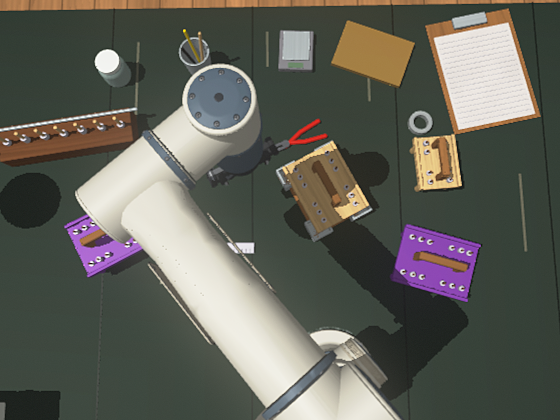

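The tier is home on the base at about (325,190): deck at 84 mm, level, within 1 mm of the base. The small tier is unmoved and the gripper is clear.

```bash
python3 -c "
from bench import robot
print(robot.job_done())"
```

```text
the job is handed in; nothing more can be done
None
```

The larger tier is in the base frame's cups, measured level with its deck at the seated height and about 1 mm off the frame's centre; the smaller tier hasn't moved, the gripper is clear, and the job was handed in at about 10 s, with no verdict returned.

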